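# Close the reference-standard canister

## Task

Pick up the blue screw cap by its white wing and set it on the neck of the canister. Unless it has already dropped into a thread start, turn it gently backward (anticlockwise from above) until you feel it drop; then screw it forward (clockwise) until it is fully home, and let go. Do not force or jam the cap, and leave everything else on the desk where it is.

Things in the scene. Friction and masses are not known exactly. Their poses are not given: they have to be found in the camera images.
- cap: Blue round screw cap, 68 mm across, 25 mm high plus a white wing grip on top, starting upright on the desk. Origin: centre of its underside; z up. 80 to 165 g. Open below: 62 mm bore, 20 mm deep.
- cap_wing (a point): Middle of the cap's white wing grip, on the cap's axis, 48 mm above its underside. The wing is a flat-sided bar 44 mm long (along the cap's x), 14 mm thick (along its y), rising from 25 mm to 55 mm above the underside.
- cap_pins (a point): Centre of the ring of four thread pins inside the cap, 4.5 mm above its underside. The pins are 5 mm thick, stand every 90 degrees (on the cap's x and y axes) and reach in to 25.5 mm from the axis.
- canister: Aluminium canister 76 mm across with a yellow patch on its side, fixed in a black holder 110 x 110 x 14 mm that is fixed to the desk. Origin: centre of the holder's underside, on the canister's axis, z up. Its grey neck carries a coarse right-hand thread with four starts, 58 mm across. The angle of the thread differs from run to run and is NOT given by this orientation.
- neck_rim (a point): Centre of the neck's rim, 100 mm above the canister's origin. The neck is 47 mm across, bevelled at the top; the cap has 2 mm of play on it to each side. Fully home, the cap's inner top rests on the rim, its underside 80 mm above the canister's origin.
- thread_top (a point): On the axis, at the height of the flat tops of the threads. A cap riding there has its underside 93.5 mm above the canister's origin. A square stop tooth 3.5 mm higher ends each top: it blocks forward turning there; a cap standing on teeth (97 mm) falls only 3.5 mm when backed off them. Backward (anticlockwise from above), a thread start comes within 85 degrees.
- thread_end (a point): On the axis, where the home cap's underside lies. In a thread start the cap drops about 8.5 mm, its underside to about 85 mm above the canister's origin; there the pins have 9 degrees of room between thread edge and tooth. Turned forward (clockwise) from there it sinks 5 mm in about 68 degrees, with 1.7 mm of play up and down, to a hard stop.
- lens: Bystander, not to be disturbed: small dark steel lens mount, upright disc 28 mm across, 12 mm high. Origin: centre of its underside.
- black_cap: Bystander, not to be disturbed: flat black dust cap, 44 mm across, 14 mm high (does not belong to the canister). Origin: centre of its underside.
- bottle: Bystander, not to be disturbed: small bottle with red top, 48 mm across, 110 mm high. Origin: centre of its underside.
- gauge_block: Bystander, not to be disturbed: bare steel block 35 x 18 x 30 mm high. Origin: centre of its underside.
- screwdriver: Bystander, not to be disturbed: screwdriver 160 mm long lying down. Origin: centre of its underside.
- dish: Bystander, not to be disturbed: white dish 80 mm across, 16 mm high. Origin: centre of its underside.
- mug: Bystander, not to be disturbed: blue mug 72 mm across, 85 mm high. Origin: centre of its underside.

How it is judged:
On the way, in this order (a step that is already met when the one before it is completed fails the run):
1. the cap has been lifted off the desk and brought over the canister (horizontal distance between cap and canister below 0.02 m and z of cap in the frame of canister above 0.1 m), for 0.05 s.
2. the cap has dropped into the thread start (horizontal distance between cap and canister below 0.004 m and z of cap in the frame of canister between 0.082 and 0.088 m and angle between cap's own z axis and vertical below 0.1 rad), for 0.1 s.
At the end, for the whole second after the job is handed in: The cap sits level (within 0.04 rad) and at rest on the canister's neck, fully screwed home: its underside 78 to 81.2 mm above the canister's origin and within 4 mm of its axis, and the gripper has let go (horizontal distance between cap and canister below 0.004 m and z of cap in the frame of canister between 0.078 and 0.0812 m and angle between cap's own z axis and vertical below 0.04 rad and linear speed of cap below 0.01 m/s and contact force between the fingers and cap below 0.1 N); the robot touches nothing.
It fails at once if the cap is pressed or jammed against the canister with more than 40 N (contact force between cap and canister above 40 N).
It fails at once if a bystander is pushed more than 30 mm (distance of any of lens, black_cap, bottle, gauge_block, screwdriver, dish, mug from where it was at the start of the episode above 0.03 m).
It also fails if it takes over 72 s, if anything falls off the work surface, if the arm or the gripper's body presses on something with over 40 N, if the wrist force passes 120 N, or if a joint passes its speed limit or range.

## Robot

A 7-joint arm with a two-finger parallel gripper is mounted at the origin on the work surface. World frame = base frame: x ahead of the robot, y to its left, z up, the work surface at z = 0. Lengths are in m, angles in rad, forces in N, time in s.
With the tool pointing down it reaches from about 0.35 to 0.9 m from the base axis. Payload 7.2 kg.
Tool frame: the origin (TCP) lies midway between the tips of the shut fingers; the grasp point (between the pads) lies ctrl.tcp_to_grasp behind it (ctrl.tcp_to_grasp is the distance from the TCP to the grasp point, in m); z points along the fingers, y is the line along which they close (so a half turn about z gives the same grasp; the last joint's range is limited). The gripper opens to 85 mm and grips with 20 to 120 N. Pads are 22 mm wide; open, the fingers measure 114 mm over their backs; the gripper's body (76 mm by 85 mm) begins 54 mm behind the grasp point. The pads swing forward as they close: fully open they stand 13 mm farther back than shut.
Start: joints at [-1.171, 0.411, -0.013, 1.596, 0.006, 1.134, -0.082], TCP at [0.282, 0.558, 0.231] pointing down, gripper open.
Joint ranges: [-2.95, 2.95], [-0.29, 1.99], [-1.47, 1.44], [0.14, 2.54], [-1.03, 4.17], [0.13, 1.85], [-2.86, 2.86]. Speed limits (rad/s): [2.39, 2.39, 3.01, 3.01, 3.14, 3.14, 3.14].

## Interface

Orientations are given as a rotation vector (axis times angle).
In Python, from workcell import ctrl, imaging gives the robot as it stands. The module is installed in compiled form; this text tells all that it offers. Calls block until the motion is done:
- ctrl.movep(position, orientation): joint-space move of the TCP to a pose.
- ctrl.move_straight(position, rate=0.15, frame=None): straight line of the TCP; frame=None keeps the orientation; rate is the mean speed in m/s.
- ctrl.movej(angles): joint-space move.
- ctrl.gripper_open() and ctrl.close(grip_force=None): open the fingers fully, or close them until they stop; grip_force is the grip in N (None keeps the last).
- ctrl.sleep(seconds).
- ctrl.ik(position, orientation): joint angles nearest the present ones, or None.
- ctrl.observe(): the state.
- imaging.camera(name): name is "side" or "top" or "wrist"; returns a dict with "frame" (384x512x3 uint8, blue, green, red), "K" (3x3 intrinsics, pixels), "k1" (the pictures are not rectified: a ray, as slopes to the right and down, at radius r is drawn at 1 + k1 r^2 times it, then the intrinsics apply), "cam_to_world" (4x4, takes a point from camera to world coordinates). Camera axes: x right, y up, looking along -z (the intrinsics and any distortion apply to the point x, -y, -z); pixel columns grow to the right and rows downward; lengths in m; the calibration is good to about 2 mm. A picture is of the moment at which its call begins. There is no depth.
A pose or a line that the arm cannot do raises ctrl.MotionError and nothing moves.
- ctrl.job_done(): hands the job in; it is judged then, once.
The state is a dict: "clock": time; "joint_positions": joint angles; "dq": joint speeds; "effort": joint torques, N m; "tcp_pos": TCP position; "ee_rot": TCP orientation; "force": force on the tool from outside, world axes, zero at the start; "torque": the same for the moment, N m; "opening": finger opening in m; "grasp_force": force on a finger pad.
Only numpy, scipy, OpenCV 4.12 (cv2) and the standard library are available. Lean on these libraries where they do the work, as an engineer would, in place of code of your own. Each camera call takes 0.05 s, during which the arm holds its last target. There are 200 camera calls.

## Working session

There is one attempt and no reset: what is moved stays moved. The work goes in short steps, each a Python script; the robot and the scene stay as the last script left them, time stands still between calls to the robot, and variables do not carry over. Pictures are saved under pics/ and viewed, at most 10 in all, crops included, and the job is handed in when it is done.

```bash
mkdir -p pics; cat > h.py <<'E'
import numpy as np, cv2
from workcell import ctrl, imaging
from scipy.spatial.transform import Rotation as R
def cast(c,uv,z):
    K,k1,T=np.array(c["K"]),c["k1"],np.array(c["cam_to_world"])
    p=cv2.undistortPoints(np.array(uv,float).reshape(-1,1,2),K,np.array([k1,0,0,0.]),None).reshape(-1,2)
    d=np.c_[p[:,0],-p[:,1],-np.ones(len(p))]@T[:3,:3].T
    o=T[:3,3]
    return o+d*((z-o[2])/d[:,2])[:,None]
def ray(c,uv):
    a=cast(c,uv,0)[0];o=np.array(c["cam_to_world"])[:3,3];return o,(a-o)/np.linalg.norm(a-o)
E
python3 - <<'E'
from h import *
for n in("top","side"):
    c=imaging.camera(n);cv2.imwrite(f"pics/{n}0.png",c["frame"]);print(n,c["K"],c["k1"],np.round(c["cam_to_world"],3))
o=ctrl.observe();print(o,ctrl.tcp_to_grasp)
E
```

```text
top [[353.16852494   0.         256.59539265]
 [  0.         353.16852494 190.94979528]
 [  0.           0.           1.        ]] -0.08367705834719134 [[-0.024  0.992 -0.124  0.485]
 [-1.    -0.022  0.017  0.036]
 [ 0.014  0.124  0.992  1.089]
 [ 0.     0.     0.     1.   ]]
side [[434.53793229   0.         257.717433  ]
 [  0.         434.53793229 199.00765297]
 [  0.           0.           1.        ]] -0.026599859575920072 [[ 0.805  0.405 -0.434  0.087]
 [-0.594  0.557 -0.58  -0.635]
 [ 0.006  0.725  0.689  0.878]
 [ 0.     0.     0.     1.   ]]
{'clock': 0.1, 'joint_positions': array([-1.17120187,  0.4118281 , -0.01273102,  1.59694976,  0.00560647,
        1.13429717, -0.08221799]), 'dq': array([ 1.42459297e-03, -1.83094537e-03,  3.63013207e-04, -7.28495080e-04,
       -6.91676263e-04, -2.13009380e-03, -8.71126112e-05]), 'effort': array([ 3.07419985e-03, -6.01826692e+01,  6.84480742e-01, -3.00088298e+01,
        1.39993543e-02,  6.35495948e-03, -7.33116394e-06]), 'tcp_pos': array([0.28165084, 0.55744711, 0.2305363 ]), 'ee_rot': array([-7.28032820e-01, -3.05582707e+00,  2.24159785e-03]), 'force': array([0.18909363, 0.41368568, 0.41686306]), 'torque': array([-0.0116791 , -0.06016832, -0.0004545 ]), 'grasp_force': 0.0, 'opening': 0.08563384682680748} 0.0187
```

View pics/top0.png

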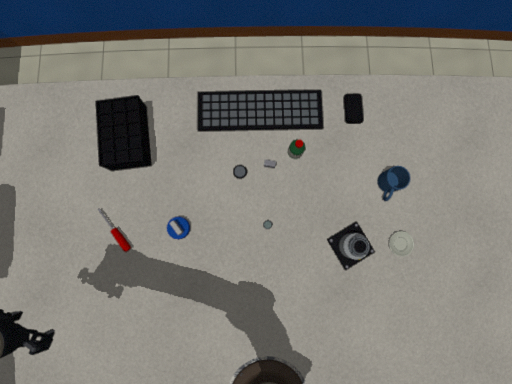

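View pics/side0.png

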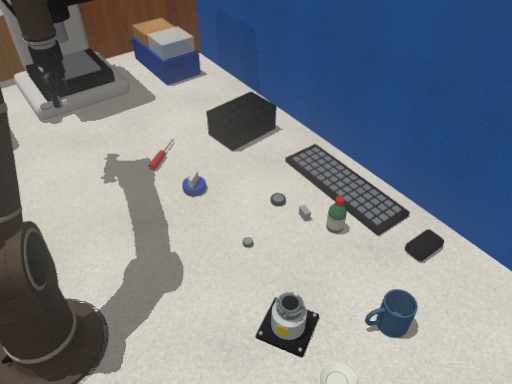

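The top view shows the cap at about (178,228), with its wing tilted. The canister is at (352,246), with its neck at about (355,244). In the side view the cap is at (195,184) and the canister neck at (291,303). I'll look at enlarged crops next.

```bash
python3 - <<'E'
from h import *
out=[]
for n,a,b in(("top",(178,228),(352,246)),("side",(195,184),(289,315))):
    f=cv2.imread(f"pics/{n}0.png")
    row=[cv2.resize(f[y-h:y+h,x-h:x+h],(400,300) if 0 else (300,300),interpolation=cv2.INTER_CUBIC) for (x,y),h in((a,25),(b,37))]
    out.append(np.hstack(row))
cv2.imwrite("pics/crops.png",np.vstack(out))
# cap segmentation
for n,(x,y) in(("top",(178,228)),("side",(195,184))):
    c=imaging.camera(n);f=c["frame"];hsv=cv2.cvtColor(f,cv2.COLOR_BGR2HSV)
    roi=np.zeros(f.shape[:2],np.uint8);cv2.circle(roi,(x,y),20,255,-1)
    m=cv2.inRange(hsv,(105,120,50),(130,255,255))&roi
    cs=max(cv2.findContours(m,0,2)[0],key=cv2.contourArea);hull=cv2.convexHull(cs)
    e=cv2.fitEllipse(hull);print(n,e)
    hm=np.zeros_like(m);cv2.drawContours(hm,[hull],-1,255,-1)
    w=cv2.inRange(hsv,(0,0,90),(180,90,255))&roi
    if n=="top": w&=hm
    cw=max(cv2.findContours(w,0,2)[0],key=cv2.contourArea)
    if n=="top":
        r=cv2.minAreaRect(cw);P=cv2.boxPoints(r);print("wing",r);W=cast(c,P,0.055);print(np.round(W,4))
        W3=cast(c,cw.reshape(-1,2),0.055)[:,:2].astype(np.float32);print("world rect",cv2.minAreaRect(W3))
        print("disc c z.025/.012",cast(c,[e[0]],.025),cast(c,[e[0]],.0125))
    else: print("disc c",cast(c,[e[0]],.0125))
E
```

```text
top ((177.9242401123047, 227.48631286621094), (21.7572078704834, 22.73004150390625), 63.977783203125)
wing ((175.50001525878906, 227.50003051757812), (15.800002098083496, 5.0), 53.13010025024414)
[[0.5263 0.2769 0.055 ]
 [0.5348 0.2651 0.055 ]
 [0.4974 0.2373 0.055 ]
 [0.489  0.249  0.055 ]]
world rect ((0.5118840336799622, 0.2570796608924866), (0.0465376190841198, 0.014496770687401295), 36.747161865234375)
disc c z.025/.012 [[0.51251007 0.25615884 0.025     ]] [[0.51283319 0.25875059 0.0125    ]]
side ((193.3311004638672, 183.2345428466797), (13.924992561340332, 21.46710205078125), 79.95258331298828)
disc c [[0.51561668 0.26275223 0.0125    ]]
```

View pics/crops.png

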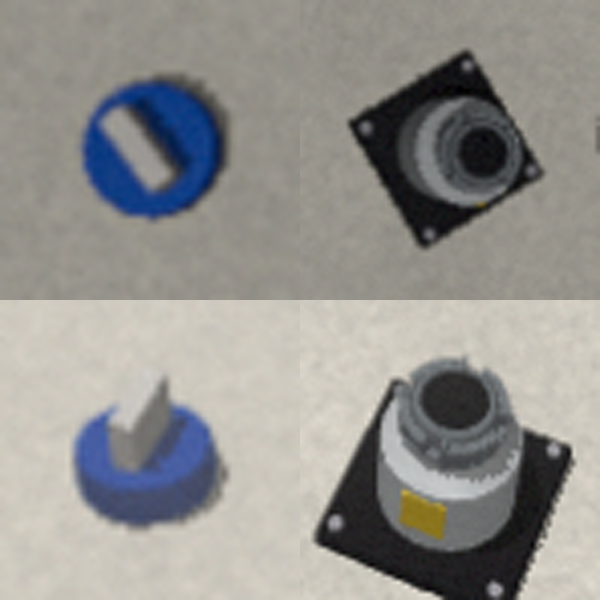

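The crops show the wing's long axis about 37° from world x, and the dark bore of the neck is clear in both views. I'll measure the canister, then refine with the wrist camera above each object.

```bash
python3 - <<'E'
from h import *
for n,(x,y) in(("top",(360,246)),("side",(290,303))):
    f=cv2.imread(f"pics/{n}0.png");c=imaging.camera(n)
    roi=np.zeros(f.shape[:2],np.uint8);cv2.circle(roi,(x,y),9 if n=="top" else 12,255,-1)
    m=cv2.inRange(cv2.cvtColor(f,cv2.COLOR_BGR2GRAY),0,50)&roi
    cs=max(cv2.findContours(m,0,2)[0],key=cv2.contourArea);e=cv2.fitEllipse(cs);print(n,e,cast(c,[e[0]],.1))
f=cv2.imread("pics/top0.png");c=imaging.camera("top")
P=np.array([[468,49],[544,173],[425,248],[348,124]],float);P[:,0]-=300;P=P*74/300+[315,209]-.4
W=cast(c,P,.014);print("holder",W[:,:2],W.mean(0))
def down(yaw): return (R.from_euler('z',yaw)*R.from_euler('x',np.pi)).as_rotvec()
# closing axis y tool along world angle a: tool y = Rz(yaw)*(0,-1,0)
a=np.radians(36.7)
for yaw in (a,a+np.pi,a-np.pi):
    print(yaw,ctrl.ik([.512,.257,.25],down(yaw)),ctrl.ik([.44,-.28,.2],down(yaw)))
E
```

```text
top ((359.5577697753906, 246.2216033935547), (11.371672630310059, 12.646842956542969), 144.22300720214844) [[ 0.44573114 -0.26634112  0.1       ]]
side ((289.8416442871094, 302.4555969238281), (12.577739715576172, 15.739969253540039), 96.53370666503906) [[ 0.44465241 -0.27056208  0.1       ]]
holder [[ 0.52030364 -0.28586164]
 [ 0.42545045 -0.33921421]
 [ 0.3730478  -0.24555761]
 [ 0.46668479 -0.19150044]] [ 0.44637167 -0.26553348  0.014     ]
0.640535835481919 [-0.9346523   0.32375253  0.49714158  1.72836181 -0.16839721  1.13192779
 -1.31769193] [-0.27440389  0.3759668   0.96548905  1.92746425 -0.36144143  1.02330828
 -0.07915614]
3.782128489071712 [-0.50462993  0.30887627 -0.05738909  1.69960228  0.01924693  1.133662
  1.64387458] [ 1.26567412  0.45637314 -1.03078     1.83603995  0.43809842  1.09957454
  2.28544705]
-2.501056818107874 [-0.50462993  0.30887627 -0.05738909  1.69960228  0.01924693  1.133662
  1.64387458] [ 1.26567412  0.45637314 -1.03078     1.83603995  0.43809842  1.09957454
  2.28544705]
```

```bash
cat >> h.py <<'E'
def down(yaw): return (R.from_euler('z',yaw)*R.from_euler('x',np.pi)).as_rotvec()
E
python3 - <<'E'
from h import *
np.set_printoptions(precision=4,suppress=True)
ctrl.movep([.446,-.268,.33],down(1.1)); o=ctrl.observe();print(o["clock"],o["joint_positions"],o["tcp_pos"])
c=imaging.camera("wrist");cv2.imwrite("pics/wcan.png",c["frame"]);np.save("wcan.npy",c,allow_pickle=True)
ctrl.movep([.512,.257,.26],down(np.radians(36.7)+np.pi)); o=ctrl.observe();print(o["clock"],o["joint_positions"],o["tcp_pos"])
c2=imaging.camera("wrist");np.save("wcap.npy",c2,allow_pickle=True)
cv2.imwrite("pics/w.png",cv2.resize(np.vstack([c["frame"],c2["frame"]]),(400,600)))
E
```

```text
3.325 [-0.5266  0.2879  1.2341  1.7531 -0.2815  1.3017  0.3018] [ 0.4466 -0.2672  0.3298]
5.3 [-1.1512  0.3641  0.8017  1.7277 -0.2813  1.1691  1.9378] [0.5125 0.2559 0.2602]
```

View pics/w.png

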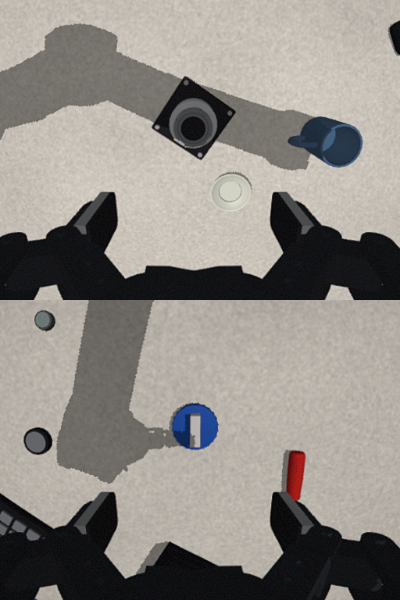

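The wrist view shows the canister bore at about (247,164) and the cap wing at about (250,168), in full-resolution pixels.

```bash
python3 - <<'E'
from h import *
np.set_printoptions(precision=4,suppress=True)
c=np.load("wcan.npy",allow_pickle=True).item();f=c["frame"];g=cv2.cvtColor(f,cv2.COLOR_BGR2GRAY)
roi=np.zeros_like(g);cv2.circle(roi,(247,164),22,255,-1)
m=cv2.inRange(g,0,50)&roi
cs=max(cv2.findContours(m,0,2)[0],key=cv2.contourArea);e=cv2.fitEllipse(cs);print(e,cast(c,[e[0]],.1))
c=np.load("wcap.npy",allow_pickle=True).item();f=c["frame"];hsv=cv2.cvtColor(f,cv2.COLOR_BGR2HSV)
roi=np.zeros_like(g);cv2.circle(roi,(250,164),30,255,-1)
m=cv2.inRange(hsv,(105,120,50),(130,255,255))&roi
hull=cv2.convexHull(max(cv2.findContours(m,0,2)[0],key=cv2.contourArea));e=cv2.fitEllipse(hull);print(e,cast(c,[e[0]],.025))
hm=np.zeros_like(m);cv2.drawContours(hm,[hull],-1,255,-1)
w=cv2.inRange(hsv,(0,0,165),(180,90,255))&hm
cw=max(cv2.findContours(w,0,2)[0],key=cv2.contourArea)
print(cv2.minAreaRect(cw),cv2.minAreaRect(cast(c,cw.reshape(-1,2),.055)[:,:2].astype(np.float32)))
big=cv2.resize(f[124:214,200:300],(500,450));b2=cv2.cvtColor(cv2.resize(w[124:214,200:300],(500,450)),8)[:,:300]
cv2.imwrite("pics/wc2.png",np.hstack([big,b2]))
E
```

```text
((246.69000244140625, 164.1779022216797), (30.65626335144043, 31.052555084228516), 91.93464660644531) [[ 0.4437 -0.2681  0.1   ]]
((249.54205322265625, 162.49429321289062), (56.941490173339844, 58.04851531982422), 71.98867797851562) [[0.5099 0.2567 0.025 ]]
((249.5, 168.0), (38.0, 11.0), 90.0) ((0.5107408761978149, 0.25710204243659973), (0.04102252423763275, 0.011665130034089088), 36.834598541259766)
```

View pics/wc2.png

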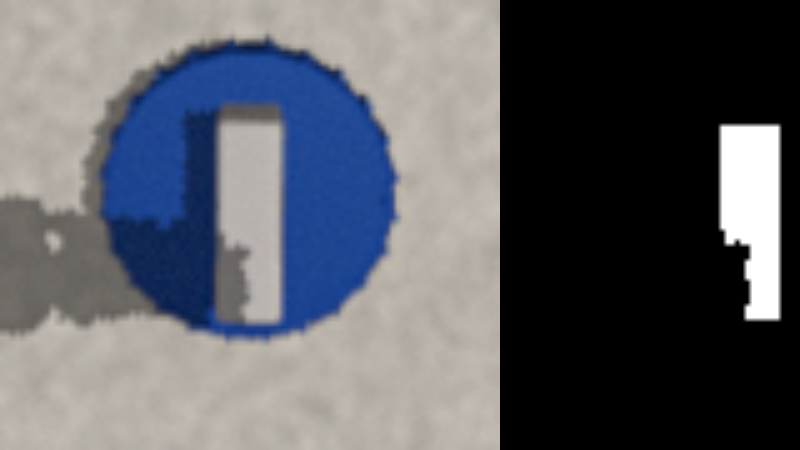

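The wing is clear, with its centre at (0.511, 0.257) and its long axis at 36.8°. Next is the pick, using an elbow configuration with joint 3 near 0.

```bash
python3 - <<'E'
from h import *
np.set_printoptions(precision=4,suppress=True)
yaw=np.radians(36.8)+np.pi
ctrl.movej([-0.5046,.3089,-.0574,1.6996,.0192,1.1337,1.6439])
ctrl.movep([.511,.257,.15],down(yaw))
zg=.047-ctrl.tcp_to_grasp
ctrl.move_straight([.511,.257,zg],rate=.1)
o=ctrl.observe();print(o["clock"],o["tcp_pos"],o["force"])
ctrl.close(60); ctrl.sleep(.2); o=ctrl.observe();print(o["opening"],o["grasp_force"],o["tcp_pos"],o["force"])
ctrl.move_straight([.511,.257,.18],rate=.12);ctrl.sleep(.2)
o=ctrl.observe();print(o["clock"],o["opening"],o["grasp_force"],o["tcp_pos"],o["force"])
q=o["joint_positions"].copy();q[0]=.53;q[6]=0.1
ctrl.movej(q);ctrl.sleep(.1)
o=ctrl.observe();Rm=R.from_rotvec(o["ee_rot"]).as_matrix();print(o["joint_positions"],o["tcp_pos"],"yaw",np.arctan2(Rm[1,0],Rm[0,0]),o["force"],o["torque"],o["clock"])
c=imaging.camera("wrist");np.save("wheld.npy",c,allow_pickle=True)
s=imaging.camera("side")
cv2.imwrite("pics/held.png",np.hstack([cv2.resize(c["frame"],(400,300)),cv2.resize(s["frame"],(400,300))]))
E
```

```text
8.0667 [0.5115 0.2573 0.029 ] [-0.6451  0.0238  0.0298]
0.013030430922888093 59.10925626754761 [0.5112 0.2571 0.0285] [-0.5342 -0.2559  3.9475]
10.5417 0.013127844688430219 58.76946687698364 [0.5108 0.2568 0.1794] [ 0.4267  0.6936 -1.074 ]
[ 0.5286  0.3735 -0.0604  1.7849  0.0259  0.985   0.1003] [ 0.4825 -0.3067  0.1794] yaw 1.2132082682632515 [-0.4337  0.3938 -1.4667] [ 0.0492 -0.0345 -0.0171] 12.675
```

View pics/held.png

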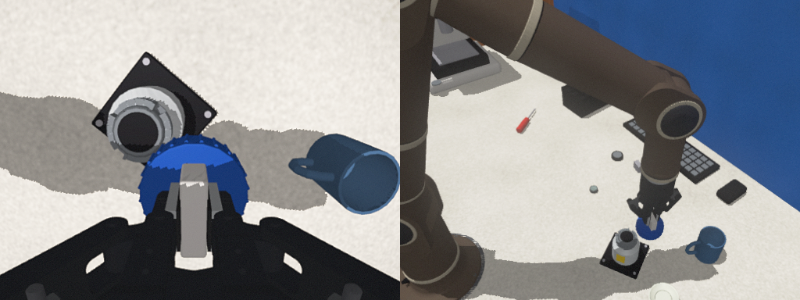

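The cap is held upright in the gripper, with the neck visible in the wrist view at about (179,169) full-resolution. I'll measure the cap's offset in the grip and the bore from this same image.

```bash
python3 - <<'E'
from h import *
from scipy.optimize import least_squares
np.set_printoptions(precision=4,suppress=True)
c=np.load("wheld.npy",allow_pickle=True).item();f=c["frame"];g=cv2.cvtColor(f,cv2.COLOR_BGR2GRAY)
T=np.array(c["cam_to_world"]);print("cam",T[:3,3],"look",-T[:3,2])
roi=np.zeros_like(g);cv2.circle(roi,(179,169),36,255,-1)
m=cv2.inRange(g,0,55)&roi
cs=max(cv2.findContours(m,0,2)[0],key=cv2.contourArea);e=cv2.fitEllipse(cs);print(e,cast(c,[e[0]],.1))
hsv=cv2.cvtColor(f,cv2.COLOR_BGR2HSV)
m=cv2.inRange(hsv,(105,120,40),(130,255,255));m[:,340:]=0;m[300:]=0
h=max(cv2.findContours(m,0,1)[0],key=cv2.contourArea).reshape(-1,2)
print(h.min(0),h.max(0))
# far arc: topmost blue pixel in each column
p=np.array([[x,np.where(m[:,x])[0].min()] for x in range(200,298) if m[:,x].any()],float)
for z in(.151,.176):
    W=cast(c,p,z)[:,:2]
    for fix in(1,0):
        r=least_squares(lambda v:np.hypot(*(W-v[:2]).T)-(.034 if fix else v[2]),[.4825,-.3067,.034],loss="soft_l1",f_scale=.001)
        print(z,r.x,np.std(r.fun))
# straight-sided check: extreme left/right columns
E
```

```text
cam [ 0.5052 -0.2435  0.3226] look [-0.095  -0.2511 -0.9633]
((176.00070190429688, 169.05044555664062), (48.971092224121094, 51.67565155029297), 138.27615356445312) [[ 0.4437 -0.2679  0.1   ]]
[177 171] [318 275]
0.151 [ 0.4801 -0.3092  0.034 ] 0.000500852515985165
0.151 [ 0.4802 -0.3088  0.0337] 0.0004994877646273343
0.176 [ 0.4817 -0.3046  0.034 ] 0.0006650146461967492
0.176 [ 0.4838 -0.2993  0.0288] 0.00042673097406584307
```

```bash
cat >> h.py <<'E'
C=np.array([.4452,-.2668]); OFF=.0285
def st(tag,f0=None):
    o=ctrl.observe();f=o["force"]-(0 if f0 is None else f0)
    print(tag,"t%.1f"%o["clock"],"und",round((o["tcp_pos"][2]-OFF)*1e3,1),"xy",np.round(o["tcp_pos"][:2]*1e3,1),"F",np.round(f,1),"Tz",round(o["torque"][2],2),"q7",round(o["joint_positions"][6],3),"op",round(o["opening"]*1e3,1));return o,f
E
python3 - <<'E'
from h import *
yaw=1.2132
ctrl.movep([*C,.145],down(yaw)); ctrl.sleep(.3)
s=imaging.camera("side");cv2.imwrite("pics/hover.png",cv2.resize(s["frame"][230:350,220:360],(700,600),interpolation=2))
np.save("f0.npy",ctrl.observe()["force"]);f0=np.load("f0.npy")
st("hover",f0)
u=.104
while u>.0925:
    ctrl.move_straight([*C,u+OFF],rate=.02);ctrl.sleep(.05)
    o,f=st(f"{u*1e3:.1f}",f0)
    if f[2]>6 or np.hypot(*f[:2])>8: break
    u-=.001
E
```

```text
hover t13.5 und 116.8 xy [ 445.7 -267.3] F [0. 0. 0.] Tz 0.04 q7 0.059 op 12.7
104.0 t14.3 und 104.1 xy [ 445.3 -266.8] F [ 0.2 -0.3 -1.3] Tz -0.01 q7 0.057 op 13.2
103.0 t14.6 und 103.0 xy [ 445.2 -266.8] F [-0.3 -0.2 -1.3] Tz -0.01 q7 0.057 op 12.9
102.0 t14.9 und 102.0 xy [ 445.2 -266.8] F [-0.6 -0.5 -2.1] Tz 0.05 q7 0.057 op 13.2
101.0 t15.2 und 100.9 xy [ 445.1 -266.8] F [-0.4  0.2 -1.2] Tz 0.03 q7 0.056 op 13.1
100.0 t15.5 und 100.0 xy [ 445.2 -266.8] F [-0.5  0.4 -1. ] Tz -0.02 q7 0.056 op 13.3
99.0 t15.8 und 99.0 xy [ 445.2 -266.8] F [ 1.4  0.6 -1.5] Tz 0.02 q7 0.056 op 13.1
98.0 t16.1 und 98.0 xy [ 445.2 -266.8] F [-0.3 -0.1 -1.4] Tz 0.02 q7 0.056 op 12.8
97.0 t16.4 und 97.0 xy [ 445.2 -266.8] F [ 0.5 -0.4 -1.2] Tz -0.04 q7 0.056 op 12.8
96.0 t16.7 und 95.9 xy [ 445.1 -266.8] F [ 0.2 -0.7 -1.2] Tz 0.03 q7 0.056 op 13.0
95.0 t17.0 und 95.0 xy [ 445.2 -266.8] F [ 0.8  0.5 -1.1] Tz 0.01 q7 0.055 op 12.9
94.0 t17.3 und 94.0 xy [ 445.2 -266.8] F [ 0.2 -0.6 -1. ] Tz -0.04 q7 0.055 op 13.0
93.0 t17.6 und 93.3 xy [ 445.3 -266.9] F [0.4 0.2 2.8] Tz -0.01 q7 0.055 op 13.4
```

View pics/hover.png

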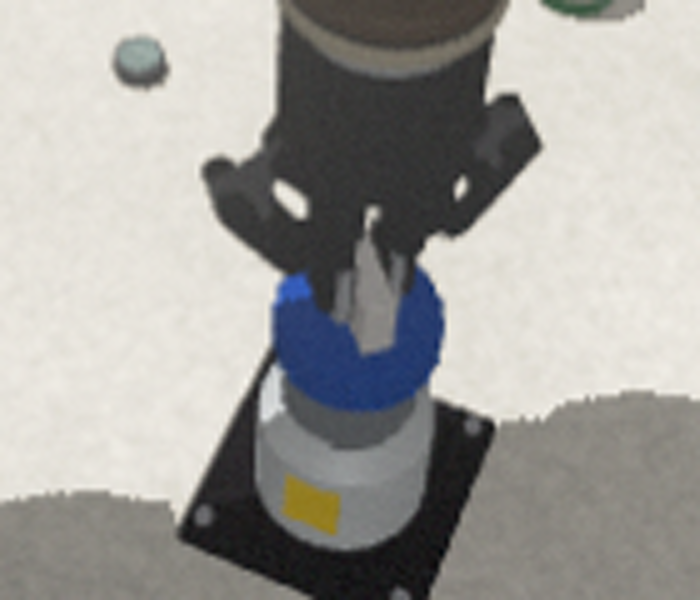

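The side view at hover shows the cap centred over the neck. It then landed softly at 93.3 mm, riding on the thread tops. I'll turn it backward under a light push until it drops.

```bash
python3 - <<'E'
from h import *
f0=np.load("f0.npy");f0[2]-=1.2
yaw=1.2132;u=.0922
ctrl.move_straight([*C,u+OFF],rate=.02);ctrl.sleep(.1)
o,f=st("press",f0)
for i in range(26):
    if f[2]<1.5 or f[2]>25 or abs(o["torque"][2])>1.5: break
    yaw+=np.radians(3.5)
    ctrl.movep([*C,u+OFF],down(yaw));ctrl.sleep(.05)
    o,f=st(i,f0)
np.save("yaw.npy",yaw);print(yaw)
E
```

```text
press t18.0 und 93.1 xy [ 445.4 -267. ] F [-3.7  1.5 10.6] Tz 0.0 q7 0.055 op 13.3
0 t18.3 und 93.2 xy [ 446.  -267.3] F [-0.1  0.3  9.4] Tz 0.16 q7 0.11 op 13.1
1 t18.6 und 93.2 xy [ 446.1 -267.2] F [-0.8  0.7  9.1] Tz 0.17 q7 0.165 op 13.0
2 t18.9 und 93.2 xy [ 446.3 -267.1] F [-0.6  0.9  9.7] Tz 0.11 q7 0.22 op 13.0
3 t19.2 und 93.2 xy [ 446.3 -267.1] F [0.4 0.9 9.1] Tz 0.13 q7 0.275 op 13.2
4 t19.5 und 93.2 xy [ 446.4 -267.1] F [0.6 0.9 8.1] Tz 0.1 q7 0.33 op 13.0
5 t19.8 und 93.2 xy [ 446.4 -267. ] F [0.6 1.2 8.7] Tz 0.09 q7 0.385 op 12.6
6 t20.1 und 93.2 xy [ 446.3 -267. ] F [ 0.2 -0.   9. ] Tz 0.12 q7 0.439 op 13.1
7 t20.4 und 93.2 xy [ 446.4 -267. ] F [0.6 0.4 8.7] Tz 0.14 q7 0.494 op 13.0
8 t20.7 und 93.2 xy [ 446.4 -267. ] F [0.1 1.  9.1] Tz 0.11 q7 0.549 op 13.3
9 t21.0 und 93.1 xy [ 446.5 -267. ] F [0.8 0.3 8.2] Tz 0.08 q7 0.604 op 13.0
10 t21.3 und 92.9 xy [ 446.2 -267. ] F [1.5 0.1 8. ] Tz 0.03 q7 0.657 op 12.9
11 t21.6 und 91.8 xy [ 444.7 -266.6] F [0.7 0.4 0.6] Tz 0.04 q7 0.711 op 13.3
1.9462382858376182
```

The force vanished, so the pins are over a start. I'll lower into it with force checks.

```bash
python3 - <<'E'
from h import *
f0=np.load("f0.npy");f0[2]-=1.2
yaw=float(np.load("yaw.npy"))
yaw+=np.radians(1.5)
u=.0920
ctrl.movep([*C,u+OFF],down(yaw))
while u>.0845:
    u-=.001
    ctrl.move_straight([*C,u+OFF],rate=.02);ctrl.sleep(.05)
    o,f=st(f"{u*1e3:.1f}",f0)
    if f[2]>6: break
np.save("yaw.npy",yaw)
E
```

```text
91.0 t22.1 und 90.9 xy [ 445.1 -266.7] F [ 0.4 -0.1  0. ] Tz -0.02 q7 0.736 op 12.7
90.0 t22.4 und 89.9 xy [ 445.2 -266.7] F [ 0.6 -0.2 -0.3] Tz 0.05 q7 0.736 op 12.8
89.0 t22.7 und 88.9 xy [ 445.2 -266.7] F [-0.4  1.1  0.4] Tz -0.04 q7 0.735 op 13.0
88.0 t23.0 und 88.0 xy [ 445.2 -266.8] F [0.1 0.2 0.6] Tz 0.01 q7 0.735 op 12.6
87.0 t23.3 und 87.0 xy [ 445.2 -266.8] F [ 0.8 -1.   0.5] Tz 0.0 q7 0.734 op 13.2
86.0 t23.6 und 86.0 xy [ 445.2 -266.8] F [0.9 0.5 0.8] Tz 0.01 q7 0.734 op 13.0
85.0 t23.9 und 85.0 xy [ 445.2 -266.8] F [ 0.1 -0.5 -0.2] Tz -0.06 q7 0.733 op 13.1
84.0 t24.2 und 84.6 xy [ 445.4 -266.8] F [-1.9  0.8  6.7] Tz 0.0 q7 0.733 op 13.1
```

```bash
python3 - <<'E'
from h import *
f0=np.load("f0.npy");f0[2]-=1.2
yaw=float(np.load("yaw.npy"));u=.0845;tot=0
while tot<84:
    d=3. if tot<54 else 1.5
    yaw-=np.radians(d);tot+=d
    ctrl.movep([*C,u+OFF],down(yaw));ctrl.sleep(.05)
    o,f=st(f"{tot} u{u*1e3:.2f}",f0)
    if abs(o["torque"][2])>.45 or abs(f[2])>18: break
    u+=-.0735e-3*d*(f[2]<4)+np.clip(.05e-3*(f[2]-3),-.3e-3,.4e-3)
np.save("yaw.npy",yaw);np.save("u.npy",u)
E
```

```text
3.0 u84.50 t24.5 und 84.5 xy [ 445.3 -266.8] F [-0.3 -0.   2.5] Tz -0.03 q7 0.688 op 13.1
6.0 u84.25 t24.8 und 84.3 xy [ 445.3 -266.8] F [ 0.4 -0.7  2.5] Tz -0.04 q7 0.641 op 12.9
9.0 u84.01 t25.1 und 84.1 xy [ 445.3 -266.7] F [ 1.4 -0.9  1.6] Tz 0.02 q7 0.595 op 12.7
12.0 u83.72 t25.4 und 83.8 xy [ 445.3 -266.8] F [ 0.9 -0.5  2.7] Tz -0.04 q7 0.548 op 12.9
15.0 u83.48 t25.7 und 83.6 xy [ 445.2 -266.8] F [ 1.1 -1.4  2.6] Tz -0.09 q7 0.502 op 12.8
18.0 u83.24 t26.0 und 83.3 xy [ 445.2 -266.8] F [1.  0.4 3.6] Tz 0.03 q7 0.455 op 12.4
21.0 u83.05 t26.3 und 83.1 xy [ 445.2 -266.8] F [ 0.4 -0.7  3.8] Tz -0.07 q7 0.408 op 13.0
24.0 u82.87 t26.6 und 82.9 xy [ 445.2 -266.8] F [-1.1  0.3  3.6] Tz -0.04 q7 0.361 op 13.1
27.0 u82.68 t26.9 und 82.7 xy [ 445.2 -266.7] F [-0.4 -0.   2.9] Tz -0.02 q7 0.315 op 12.9
30.0 u82.45 t27.2 und 82.4 xy [ 445.2 -266.7] F [ 1.3 -0.1  3.1] Tz -0.06 q7 0.268 op 13.2
33.0 u82.24 t27.5 und 82.2 xy [ 445.2 -266.7] F [ 0.4 -0.9  2.6] Tz -0.08 q7 0.222 op 13.0
36.0 u82.00 t27.8 und 82.0 xy [ 445.2 -266.7] F [1.  0.3 3.3] Tz -0.05 q7 0.175 op 12.7
39.0 u81.79 t28.1 u
[... 640 characters left out ...]
.4 xy [ 445.2 -266.8] F [-1.1 -0.2  3.3] Tz -0.01 q7 -0.152 op 12.9
58.5 u80.39 t30.5 und 80.3 xy [ 445.2 -266.8] F [ 0.1 -0.1  2.7] Tz 0.02 q7 -0.176 op 12.7
60.0 u80.26 t30.8 und 80.2 xy [ 445.2 -266.8] F [-0.7  0.4  3.2] Tz 0.07 q7 -0.199 op 12.5
61.5 u80.16 t31.1 und 80.1 xy [ 445.2 -266.8] F [-0.6  0.1  1.7] Tz -0.0 q7 -0.222 op 13.0
63.0 u79.99 t31.4 und 80.0 xy [ 445.3 -266.8] F [-0.4  0.4  1.8] Tz -0.02 q7 -0.245 op 13.0
64.5 u79.82 t31.7 und 80.0 xy [ 445.5 -266.7] F [ 0.4 -0.2  5.7] Tz -0.02 q7 -0.268 op 13.2
66.0 u79.95 t32.0 und 80.0 xy [ 445.7 -266.6] F [2.2 0.9 3.4] Tz 0.13 q7 -0.292 op 13.0
67.5 u79.86 t32.3 und 80.1 xy [ 445.9 -266.6] F [3.4 1.4 3. ] Tz 0.61 q7 -0.314 op 12.9
```

The hard stop is felt, with the underside at 80.0 mm. I'll relax the torque, release, rise and check.

```bash
python3 - <<'E'
from h import *
f0=np.load("f0.npy");f0[2]-=1.2
yaw=float(np.load("yaw.npy"))+np.radians(1.5)
ctrl.movep([*C,.0800+OFF],down(yaw));ctrl.sleep(.1);st("relaxed",f0)
ctrl.gripper_open();ctrl.sleep(.2);st("open",f0)
ctrl.move_straight([*C,.25],rate=.1)
q=ctrl.observe()["joint_positions"].copy();q[0]-=.6;ctrl.movej(q);ctrl.sleep(.2);st("away",f0)
out=[]
for n,(x,y) in(("side",(290,310)),("top",(358,246))):
    c=imaging.camera(n);f=c["frame"];out.append(cv2.resize(f[y-40:y+40,x-40:x+40],(400,400),interpolation=2))
    m=cv2.inRange(cv2.cvtColor(f,cv2.COLOR_BGR2HSV),(108,150,50),(130,255,255));r=np.zeros_like(m);cv2.circle(r,(x,y),30,255,-1)
    h=cv2.convexHull(max(cv2.findContours(m&r,0,2)[0],key=cv2.contourArea));e=cv2.fitEllipse(h);print(n,e,cast(c,[e[0]],.098))
cv2.imwrite("pics/final.png",np.hstack(out))
E
```

```text
relaxed t32.7 und 80.1 xy [ 445.5 -266.7] F [4.7 2.7 1.8] Tz 0.25 q7 -0.293 op 13.5
open t33.6 und 80.0 xy [ 445.2 -266.8] F [ 0.5 -1.1  1.8] Tz 0.01 q7 -0.292 op 85.6
away t36.5 und 220.9 xy [517.8  29.6] F [ 0.4 -0.2  0.9] Tz 0.01 q7 -0.296 op 85.3
side ((289.50714111328125, 304.83465576171875), (32.08621597290039, 33.24134826660156), 109.50389862060547) [[ 0.44135328 -0.27366133  0.098     ]]
top ((359.2046203613281, 246.30799865722656), (23.53971290588379, 24.981407165527344), 144.47584533691406) [[ 0.44544372 -0.26592863  0.098     ]]
```

View pics/final.png

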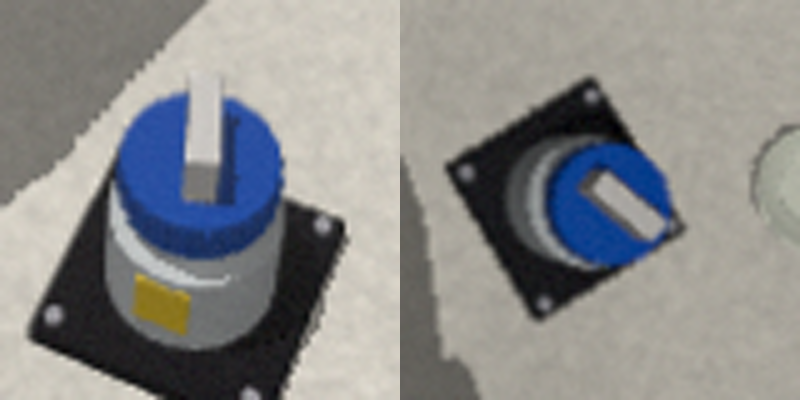

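Both views show the cap level and seated on the canister, with the gripper clear. I'm handing the job in.

```bash
python3 -c "
from workcell import ctrl
print(ctrl.job_done())"
```

```text
the job is handed in; nothing more can be done
None
```

The cap is screwed fully home on the canister (underside at about 80 mm, hard stop felt), the gripper has let go and is clear, and the job is handed in, though the hand-in returned no verdict.

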